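# Fit the coil spring on the shock absorber

### The job

The yellow coil spring stands on the tray the wrong way up. Turn it over and thread it, close-wound coils down, onto the shock absorber held in the vise: lower it without letting it drop, and ease and twist it a little wherever it catches, until the gap at its coil end comes over the red stop and it sits flat and fully home on the seat ring. Then let go of it, and leave the other things on the tray where they are.

Things in the scene. Friction and masses are not known exactly. Their poses are not given: they have to be found in the camera images.
- spring: yellow steel coil spring, stiff as a rigid part, 102 mm long, 48 mm outside, 34 mm inside diameter, 6 mm wire, 0.2 to 0.33 kg. Origin: centre of the close-wound end face; z runs along the axis to the wide-wound end. Coils are 7 mm apart over the first 30 mm, then 16 mm. It starts standing upside down: close-wound end up, z axis down. x points to the gap.
- coil_gap (a point): middle of the gap in the spring's close-wound end face, on its x axis, 21 mm off its axis: 43 degrees wide, between the blunt white wire tip (anticlockwise side, seen from the wide end) and the coil rising off the face (over 40 degrees, to 7 mm). The red stop must come into this gap, with a few degrees of play; under the rest of the coil it holds the spring up by up to 6 mm.
- wide_end (a point): centre of the spring's wide-wound end face, 102 mm from its origin along z
- damper: shock absorber clamped upright in a small dark vise (120 x 90 mm, 60 mm high), fixed on the tray; origin on its axis at tray level, z up. Aluminium body of 30 mm diameter up to 138 mm, its top 6 mm a lead-in chamfer, then a bare 12 mm steel rod. Seat ring of 64 mm diameter, top face 80 mm up.
- seat (a point): centre of the seat ring's top face; a fully seated spring has its origin here. x and z as the damper's. On the ring sits a red stop, 6 mm high, 12 mm wide, 16 to 32 mm off the axis. The ring sits tight but was set anyhow: its stop is up to 52 degrees either side of the damper's x axis, and no pose given tells where; look or feel for it.
- rod_end (a point): top of the damper's rod, on its axis, 195 mm above the tray; the rod ends in a small chamfer
- rack: grey slotted rack holding six screwdrivers upright, 70 x 240 mm, 180 mm high, long side along its y; origin under its centre; loose, bystander
- canister: grey plastic desiccant canister, 90 mm diameter, 134 mm high, origin under its centre; bystander
- wrench: flat blue nozzle wrench lying on the tray, 165 mm long along its x, 40 mm wide, 7 mm thick, origin under the middle of its shank; bystander
- gears: white plastic gear model with a crank handle, base 75 x 150 mm, 100 mm high, long side along its y; origin under its centre; bystander
Mind the look-alikes: they are no part of the job. What is shaped like the damper but pink is not meant.

How it is judged:
At the end, for the whole second after the job is handed in: The spring is on the damper, close-wound end down: its origin at most 1.5 mm above the seat and within 5 mm of the damper's axis, its axis within 0.035 rad of upright, at rest and released (z of spring in the frame of seat below 0.0015 m and horizontal distance between spring and seat below 0.005 m and angle between spring's own z axis and vertical below 0.035 rad and linear speed of spring below 0.01 m/s); the robot touches nothing.
It fails at once if a bystander is moved by more than 25 mm (distance of any of rack, canister, wrench, gears from where it was at the start of the episode above 0.025 m).
It fails at once if the spring is let drop along the damper (faster than 0.6 m/s) (horizontal distance between spring and seat below 0.03 m and angle between spring's own z axis and vertical below 0.3 rad and linear speed of spring above 0.6 m/s).
It also fails if it takes over 67 s, if anything falls off the work surface, if the arm or the gripper's body presses on something with over 40 N, if the wrist force passes 120 N, or if a joint passes its speed limit or range.

### The arm

A 6-joint arm with a two-finger parallel gripper is mounted at the origin on the work surface. World frame = base frame: x ahead of the robot, y to its left, z up, the work surface at z = 0. Lengths are in m, angles in rad, forces in N, time in s.
With the tool pointing down it reaches from about 0.3 to 0.95 m from the base axis. Payload 3.1 kg.
Tool frame: the origin (TCP) lies midway between the tips of the shut fingers; the grasp point (between the pads) lies 19 mm behind it; z points along the fingers, y is the line along which they close (so a half turn about z gives the same grasp; the last joint's range is limited). The gripper opens to 85 mm and grips with 20 to 120 N. Pads are 22 mm wide; open, the fingers measure 114 mm over their backs; the gripper's body (76 mm by 85 mm) begins 54 mm behind the grasp point. The pads swing forward as they close: fully open they stand 13 mm farther back than shut.
Start: joints at [-1.256, 0.308, 1.634, -0, 1.2, -0.07], TCP at [0.235, -0.579, 0.231] pointing down, gripper open.
Joint ranges: [-3.06, 3.06], [-0.79, 1.96], [0.05, 2.63], [-1.19, 4.34], [0.05, 2.64], [-2.94, 2.94]. Speed limits (rad/s): [2.79, 2.79, 3.14, 3.14, 3.14, 3.14].

### API

Orientations are given as [roll, pitch, yaw] about the fixed x, y, z axes, in that order (R = Rz(yaw) Ry(pitch) Rx(roll)).
In Python, from plant import sense, grab_frame, sign_off gives the robot as it stands. The module is installed in compiled form; this text tells all that it offers.
- The arm moves only by the shell command python3 -m jog 'ROWS'. ROWS is JSON, a list of rows, each an object of numbers: "dx", "dy", "dz": the shift along the tool's x, y, z in cm; "wx", "wy", "wz": the turn, a rotation vector about the tool's x, y, z in rad; "fingers": the finger opening in cm, from 0 to 8.54. In form: [{"dx": .., "dy": .., "dz": .., "wx": .., "wy": .., "wz": .., "fingers": ..}, ...]. A call has exactly 10 rows; each row shifts and turns the commanded pose from where the row before left it, along the tool's axes as they then stand; what a row does not reach is not made up. A row lasts 1/10 s, in which the tool goes at most 50 mm and 8.59 degrees, less where a joint would pass 70% of its speed; a pose out of reach is approached as far as the arm can. A call with a gripper value outside its range is refused whole. The fingers move at their own pace and stop on an object; the grip force is fixed at half the most. Time passes only in rows, so rows that do not move let the fingers close, or fill a call up. It gives the time, the measured TCP pose, the force, the opening and the grip force at its end, in the units of the state.
- sense(): the state, without advancing time (a new reading comes with each control period).
- grab_frame(name): name is "side" or "top"; returns a dict with "color" (480x640x3 uint8, blue, green, red), "range_z" (480x640 float32, m along the optical axis (not along the pixel's ray), 0 where there is no reading), "K" (3x3 intrinsics, pixels), "T" (4x4, takes a point from camera to world coordinates). Camera axes: x right, y up, looking along -z (the intrinsics and any distortion apply to the point x, -y, -z); pixel columns grow to the right and rows downward; lengths in m; the calibration is good to about 2 mm. A picture is of the moment at which its call begins.
- sign_off(): hands the job in; it is judged then, once.
The state is a dict: "clock": time; "qpos": joint angles; "joint_velocities": joint speeds; "joint_efforts": joint torques, N m; "ee_pos": TCP position; "tool_rot": TCP orientation; "ft_force": force on the tool from outside, world axes, zero at the start; "ft_torque": the same for the moment, N m; "finger_gap": finger opening in m; "finger_force": force on a finger pad.
Only numpy, scipy, OpenCV 4.12 (cv2) and the standard library are available. Lean on these libraries where they do the work, as an engineer would, in place of code of your own. Each camera call takes 0.05 s, during which the arm holds its last target. There are 200 camera calls.

## Working session

There is one attempt and no reset: what is moved stays moved. The work goes in short steps, Python scripts to look and compute and a shell command to move; the robot and the scene stay as the last step left them, time stands still between calls to the robot, and variables do not carry over. Pictures are saved under pics/ and viewed, at most 10 in all, crops included, and the job is handed in when it is done.

```bash
mkdir -p pics; python3 - <<'E'
from plant import sense, grab_frame
import cv2,numpy as np
for n in("side","top"):
    f=grab_frame(n); cv2.imwrite(f"pics/{n}0.png",f["color"]); np.savez(f"pics/{n}0.npz",**f)
    print(n,f["K"].tolist(),np.round(f["T"],3).tolist())
print(sense())
E
```

```text
side [[486.03258953796296, 0.0, 324.3927182546246], [0.0, 486.03258953796296, 232.81923848370937], [0.0, 0.0, 1.0]] [[-0.958, 0.188, -0.215, 0.362], [-0.285, -0.596, 0.75, 0.753], [0.013, 0.78, 0.625, 0.754], [0.0, 0.0, 0.0, 1.0]]
top [[621.5026938141605, 0.0, 310.08915139657546], [0.0, 621.5026938141605, 233.88936207968737], [0.0, 0.0, 1.0]] [[-0.036, 0.977, -0.209, 0.318], [-0.999, -0.037, 0.001, 0.021], [-0.006, 0.209, 0.978, 1.377], [0.0, 0.0, 0.0, 1.0]]
{'clock': 0.1, 'qpos': array([-1.25568723e+00,  3.08926074e-01,  1.63507471e+00, -4.85493944e-06,
        1.19972527e+00, -6.96776923e-02]), 'joint_velocities': array([-0.00072238, -0.00192278, -0.00343586,  0.00211054,  0.00027534,
        0.00127534]), 'joint_efforts': array([-4.98881818e-04, -4.16406727e+01, -2.77644968e+01, -1.36549074e-04,
        4.06313280e-03,  2.10241931e-07]), 'ee_pos': array([ 0.23435056, -0.57857856,  0.2301495 ]), 'tool_rot': array([-3.13946411e+00, -1.44020480e-04,  3.84788402e-01]), 'ft_force': array([0.35812307, 0.30639359, 0.02149343]), 'ft_torque': array([-0.03740759, -0.02090195,  0.02666981]), 'finger_force': 0.0, 'finger_gap': 0.08503342671272766}
```

View pics/side0.png

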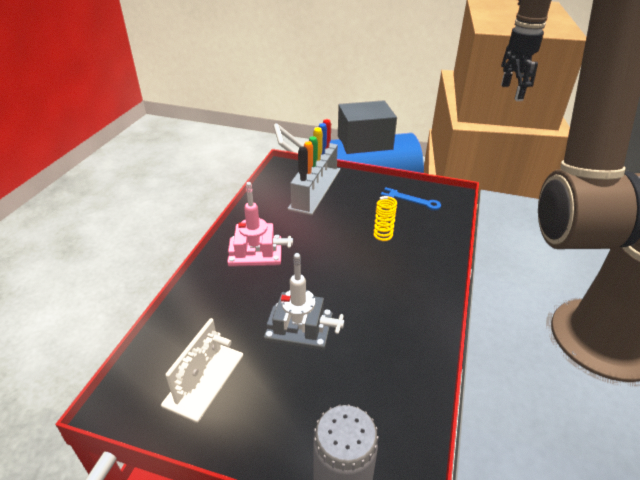

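View pics/top0.png

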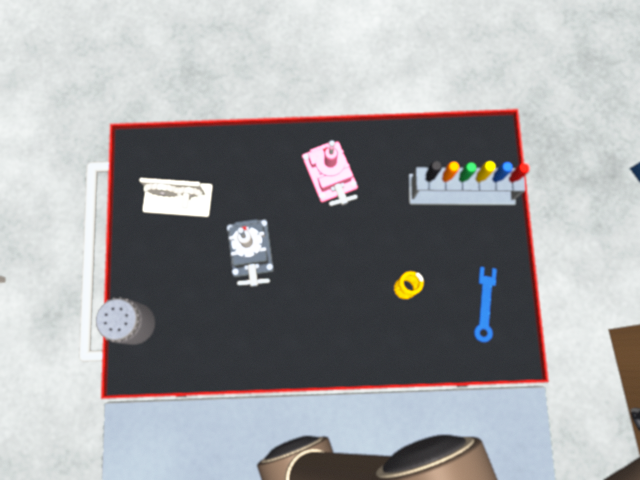

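The side view shows the spring at (385,218), the damper at (297,295) with its red stop at (286,298). In the top view the spring is at (408,285) with its white tip near (419,276), and the damper is at (248,238) with its stop at (243,230).

```bash
cat > h.py <<'E'
import numpy as np,cv2
from plant import sense,grab_frame
from scipy.spatial.transform import Rotation as Ro
def world(f):
    v,u=np.mgrid[:480,:640]; z=f["range_z"]; K=f["K"]
    p=np.stack([(u-K[0,2])/K[0,0]*z,-(v-K[1,2])/K[1,1]*z,-z,np.ones_like(z)],-1)
    return (p@f["T"].T)[...,:3]
def onz(f,u,v,z):
    K,T=f["K"],f["T"]; d=T[:3,:3]@np.array([(u-K[0,2])/K[0,0],-(v-K[1,2])/K[1,1],-1])
    return T[:3,3]+d*(z-T[2,3])/d[2]
def proj(f,p):
    c=np.linalg.inv(f["T"])@np.append(p,1); K=f["K"]
    return np.array([K[0,2]+K[0,0]*c[0]/-c[2],K[1,2]+K[1,1]*c[1]/c[2]])
E
python3 - <<'E'
from h import *
tiles=[]
for n,rs in(("side",((340,175,90,90),(252,240,90,90))),("top",((365,240,90,90),(203,193,90,90)))):
    f=dict(np.load(f"pics/{n}0.npz")); w=world(f); c=f["color"]; h=cv2.cvtColor(c,cv2.COLOR_BGR2HSV)
    for x,y,a,b in rs: tiles.append(cv2.resize(c[y:y+b,x:x+a],(390,295) if 0 else (295,295),interpolation=cv2.INTER_CUBIC))
    z=w[...,2]; print(n,"tray z",np.median(z[300:330,330:400]))
    ye=((h[...,0]>20)&(h[...,0]<35)&(h[...,1]>150)&(h[...,2]>120))
    x,y,a,b=rs[0]; m=np.zeros_like(ye); m[y:y+b,x:x+a]=ye[y:y+b,x:x+a]
    P=w[m&(f["range_z"]>0)]; vv,uu=np.nonzero(m)
    print("spring px",uu.min(),uu.max(),vv.min(),vv.max(),"med",np.median(P,0),"zpct",np.percentile(P[:,2],[2,50,98]))
    T=P[P[:,2]>np.percentile(P[:,2],98)-.008]; e=cv2.minEnclosingCircle(T[:,:2].astype(np.float32)); print("top circle",e,len(T))
    x,y,a,b=rs[1]; S=np.zeros_like(m); S[y:y+b,x:x+a]=1
    r=S&((h[...,0]<8)|(h[...,0]>172))&(h[...,1]>150)&(h[...,2]>90)
    vv,uu=np.nonzero(r); print("red px",uu.mean(),vv.mean(),len(uu),onz(f,uu.mean(),vv.mean(),.085), np.median(w[r],0))
    rg=S&(abs(z-.08)<.005); print("ring",cv2.minEnclosingCircle(w[rg][:,:2].astype(np.float32)),w[rg].mean(0),rg.sum())
    b_=S&(z>.11)&(z<.2); print("body",np.median(w[b_],0),w[b_][w[b_][:,2].argmax()],b_.sum())
cv2.imwrite("pics/tiles.png",np.vstack([np.hstack(tiles[:2]),np.hstack(tiles[2:])]))
E
```

```text
side tray z 0.0007031573186244144
spring px 374 396 197 240 med [ 0.47940951 -0.17611672  0.0559927 ] zpct [-0.00024023  0.0559927   0.10263315]
top circle ((0.47953492403030396, -0.18394966423511505), 0.023702243342995644) 87
red px 284.9268292682927 297.7317073170732 41 [0.60681977 0.16010589 0.085     ] [0.60664768 0.16157592 0.08604927]
ring ((0.5832405686378479, 0.15476922690868378), 0.033887021243572235) [0.57771236 0.16380201 0.08042226] 438
body [0.58017025 0.16013158 0.13815665] [0.58081384 0.15277059 0.1974173 ] 436
top tray z 0.001500138038850185
spring px 394 423 271 298 med [ 0.47886594 -0.18478415  0.05864514] zpct [-0.00162277  0.05864514  0.10677114]
top circle ((0.4813743829727173, -0.18632669746875763), 0.02348288707435131) 122
red px 244.0 227.5 2 [0.61307296 0.15966406 0.085     ] [0.61270796 0.1594935  0.08659005]
ring ((0.5843427777290344, 0.15434227883815765), 0.032780326902866364) [0.57890299 0.15309813 0.08125169] 398
body [0.57940666 0.15183273 0.13947783] [0.58210623 0.14944523 0.19900274] 212
```

View pics/tiles.png

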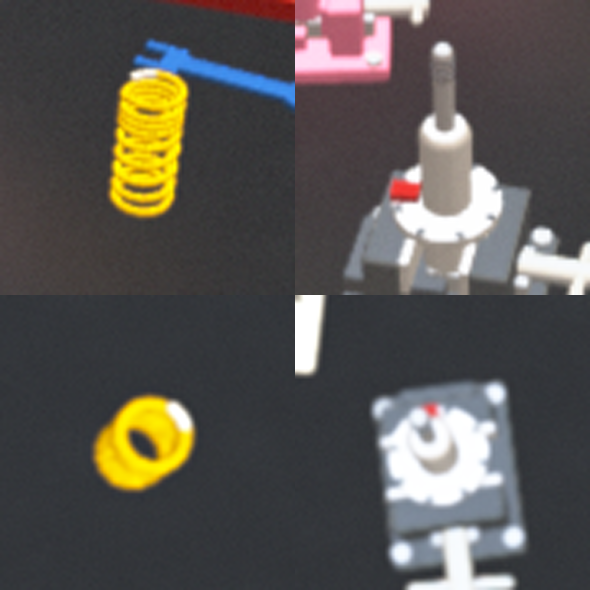

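```bash
python3 -m jog '[{"dx":2,"dy":-2,"dz":-1},{"dx":2,"dy":-2,"dz":-1},{"dx":2,"dy":-2,"dz":-1},{"dx":2,"dy":-2,"dz":-1},{"dx":2,"dy":-2,"dz":-1},{"dx":2,"dy":-2,"dz":-1},{"dx":2,"dy":-2,"dz":-1},{"dx":2,"dy":-2,"dz":-1},{"dx":2,"dy":-2,"dz":-1},{"dx":0}]'; python3 -c "
from h import *
s=sense();print(s['qpos'].tolist(),s['ee_pos'].tolist(),s['tool_rot'].tolist())"
python3 -m jog '[{"wx":0.1,"wy":0.1},{"wx":0.1,"wy":0.1},{"wx":0.1,"wy":0.1},{"wx":0.1},{"wx":0.1},{"wx":0.1},{"wx":0.1},{"wx":0.1},{"dx":0},{"dx":0}]'; python3 -c "
from h import *
s=sense();print(s['qpos'].tolist(),s['ee_pos'].tolist(),s['tool_rot'].tolist())"
python3 - <<'E'
from h import *
for n,c0,r0 in(("side",(384,198),25),("top",(408,285),25)):
    f=dict(np.load(f"pics/{n}0.npz")); c=f["color"]; h=cv2.cvtColor(c,cv2.COLOR_BGR2HSV)
    m=np.zeros((480,640),bool); m[c0[1]-r0:c0[1]+r0,c0[0]-r0:c0[0]+r0]=1
    m&=(h[...,1]<110)&(h[...,2]>130); vv,uu=np.nonzero(m)
    P=np.array([onz(f,u,v,.100) for u,v in zip(uu,vv)]); print(n,len(P),uu.mean(),vv.mean(),P.mean(0))
    for C in((.480,-.185),):
        a=np.degrees(np.arctan2(P[:,1]-C[1],P[:,0]-C[0])); print(np.percentile(a,[0,10,50,90,100]).round(1),np.hypot(*(P[:,:2]-C).T).mean())
    # close-end ring silhouette: yellow+white pixel on z=.1
    print("rod top px->", proj(f,(.5815,.153,.195)))
f=dict(np.load("pics/top0.npz"));w=world(f)
print("rim z",np.nanmax(w[370:400,150:540,2],0)[::40].round(3),[onz(f,320,v,0).round(3) for v in(380,387)])
print("handle",w[262:286,225:275,2].max(), onz(f,252,284,.04))
E
```

```text
[-1.255687229605413, 0.308926074284819, 1.6350747085860247, -4.8549394371136546e-06, 1.199725274025741, -0.06967769229373227] [0.23435056450686007, -0.5785785572179066, 0.23014950254584177] [-3.139464112245032, -0.0001440204796632205, 0.3847884015007086]
[-1.255687229605413, 0.308926074284819, 1.6350747085860247, -4.8549394371136546e-06, 1.199725274025741, -0.06967769229373227] [0.23435056450686007, -0.5785785572179066, 0.23014950254584177] [-3.139464112245032, -0.0001440204796632205, 0.3847884015007086]
side 30 384.96666666666664 196.73333333333332 [ 0.48824844 -0.20679382  0.1       ]
[-111.1  -95.7  -66.9  -45.5  -35.1] 0.024738798612841485
rod top px-> [297.61366377 254.05152816]
top 46 419.4130434782609 276.3695652173913 [ 0.49239223 -0.20340453  0.1       ]
[-82.8 -75.6 -56.9 -36.1 -28.9] 0.02297232948668821
rod top px-> [241.41086355 230.81220369]
rim z [0.024 0.026 0.024 0.028 0.025 0.026 0.022 0.022 0.027 0.028] [array([0.289, 0.009, 0.   ]), array([0.274, 0.01 , 0.   ])]
handle 1.3771650911915498 [0.49737795 0.14891618 0.04      ]invalid input at $[0]: expected keys dx, dy, dz, wx, wy, wz, fingers
invalid input at $[0]: expected keys dx, dy, dz, wx, wy, wz, fingers
```

```bash
python3 -m jog '[{"dx":2,"dy":-2,"dz":-1,"wx":0,"wy":0,"wz":0,"fingers":8.5},{"dx":2,"dy":-2,"dz":-1,"wx":0,"wy":0,"wz":0,"fingers":8.5},{"dx":2,"dy":-2,"dz":-1,"wx":0,"wy":0,"wz":0,"fingers":8.5},{"dx":2,"dy":-2,"dz":-1,"wx":0,"wy":0,"wz":0,"fingers":8.5},{"dx":2,"dy":-2,"dz":-1,"wx":0,"wy":0,"wz":0,"fingers":8.5},{"dx":2,"dy":-2,"dz":-1,"wx":0,"wy":0,"wz":0,"fingers":8.5},{"dx":2,"dy":-2,"dz":-1,"wx":0,"wy":0,"wz":0,"fingers":8.5},{"dx":2,"dy":-2,"dz":-1,"wx":0,"wy":0,"wz":0,"fingers":8.5},{"dx":2,"dy":-2,"dz":-1,"wx":0,"wy":0,"wz":0,"fingers":8.5},{"dx":0,"dy":0,"dz":0,"wx":0,"wy":0,"wz":0,"fingers":8.5}]'; python3 -c "
from h import *
s=sense();print(s['qpos'].tolist(),s['ee_pos'].tolist(),s['tool_rot'].tolist())"
python3 -m jog '[{"dx":0,"dy":0,"dz":0,"wx":0.1,"wy":0.1,"wz":0,"fingers":8.5},{"dx":0,"dy":0,"dz":0,"wx":0.1,"wy":0.1,"wz":0,"fingers":8.5},{"dx":0,"dy":0,"dz":0,"wx":0.1,"wy":0.1,"wz":0,"fingers":8.5},{"dx":0,"dy":0,"dz":0,"wx":0.1,"wy":0.1,"wz":0,"fingers":8.5},{"dx":0,"dy":0,"dz":0,"wx":0.1,"wy":0.1,"wz":0,"fingers":8.5},{"dx":0,"dy":0,"dz":0,"wx":0.1,"wy":0,"wz":0,"fingers":8.5},{"dx":0,"dy":0,"dz":0,"wx":0.1,"wy":0,"wz":0,"fingers":8.5},{"dx":0,"dy":0,"dz":0,"wx":0,"wy":0,"wz":0,"fingers":8.5},{"dx":0,"dy":0,"dz":0,"wx":0,"wy":0,"wz":0,"fingers":8.5},{"dx":0,"dy":0,"dz":0,"wx":0,"wy":0,"wz":0,"fingers":8.5}]'; python3 -c "
from h import *
s=sense();print(s['qpos'].tolist(),s['ee_pos'].tolist(),s['tool_rot'].tolist())"
```

```text
clock: 1.1
ee_pos: [0.3352, -0.3428, 0.3225]
tool_rot: [3.14, -0.002, 0.388]
ft_force: [-0.5, -0.6, 0.6]
finger_gap: 0.085
finger_force: 0.0
[-0.8884417519327399, -0.05687647419468436, 1.8577904386814696, 0.0013608780879776844, 1.3390125677145368, 0.29400580963389356] [0.33515357937919377, -0.3428187487818063, 0.32249595465567715] [3.1403821920500192, -0.0017509127751558218, 0.38803831559077717]
clock: 2.1
ee_pos: [0.3337, -0.3448, 0.3216]
tool_rot: [-2.4, -0.477, 0.25]
ft_force: [-0.2, -0.3, 1.6]
finger_gap: 0.0851
finger_force: 0.0
[-1.1844833234106555, 0.3620637154414784, 1.6023121114460945, 0.46894371179432814, 1.9011640285983138, -0.0682378362714362] [0.33365829073392844, -0.34482582209818324, 0.3215550317212053] [-2.3998405774388196, -0.47729153743707475, 0.24975935403542615]
```

```bash
cat > fk.py <<'E'
import numpy as np
from scipy.spatial.transform import Rotation as Ro
from scipy.optimize import least_squares
E=lambda ax,a:Ro.from_euler(ax,a)
L0=dict(p=None)
def fk(q,p):
    a0,d,H,L2,e,L3,L6=p
    R=E('z',q[0]); x=R.apply([a0,d,H]); R=R*E('y',q[1]); x=x+R.apply([0,0,L2])
    R=R*E('y',q[2]); x=x+R.apply([e,0,L3]); wr=x
    R=R*E('z',q[3])*E('y',q[4]); x=x+R.apply([0,0,L6]); R=R*E('z',q[5]+np.pi/2)
    return x,R,wr
Q=[[-1.255687,.308926,1.635075,0,1.199725,-.069678],[-.888442,-.056876,1.857790,.001361,1.339013,.294006],[-1.184483,.362064,1.602312,.468944,1.901164,-.068238]]
X=[[.234351,-.578579,.230150],[.335154,-.342819,.322496],[.333658,-.344826,.321555]]
A=[[-3.139464,-.000144,.384788],[3.140382,-.001751,.388038],[-2.399841,-.477292,.249759]]
def fit():
    f=lambda p:np.r_[np.concatenate([fk(q,p)[0]-x for q,x in zip(Q,X)])/.001,(p-[0,.044,.35,.4,0,.4,.25])/.15]
    return least_squares(f,[0,.044,.35,.4,0,.4,.25]).x
P=fit()
def ik(x,R,q0,w=1.):
    lo=np.array([-3.06,-.79,.05,-1.19,.05,-2.94]);hi=np.array([3.06,1.96,2.63,4.34,2.64,2.94])
    r=least_squares(lambda q:np.r_[(fk(q,P)[0]-x)*10,(R.inv()*fk(q,P)[1]).as_rotvec()],np.clip(q0,lo+.01,hi-.01),bounds=(lo,hi)); return r.x,r.cost
if __name__=="__main__":
    print(P.round(4))
    for q,x,a in zip(Q,X,A):
        y,R,_=fk(q,P); print((y-x).round(4),(R.inv()*Ro.from_euler('xyz',a)).as_rotvec().round(3))
E
python3 fk.py
```

```text
[-0.0033  0.0435  0.2887  0.465  -0.0053  0.5191  0.3172]
[ 0.  0. -0.] [ 0. -0. -0.]
[ 0. -0. -0.] [-0.  0. -0.]
[-0.     -0.      0.0001] [-0.  0.  0.]
```

```bash
cat >> fk.py <<'E'
def pose(g,psi,delta,flip,back=.023):
    """grasp point g, heading psi, pitch delta (down +), flip: tool x up(+1)/down(-1)"""
    z=np.array([np.cos(psi)*np.cos(delta),np.sin(psi)*np.cos(delta),-np.sin(delta)])
    y=np.array([-np.sin(psi),np.cos(psi),0]); x=np.cross(y,z)  # x points down-ish? 
    if flip*x[2]<0: x,y=-x,-y
    return np.array(g)+back*z, Ro.from_matrix(np.stack([x,y,z],1))
def twist(a,b):
    (xa,Ra),(xb,Rb)=a,b; return Ra.inv().apply(xb-xa)*100,(Ra.inv()*Rb).as_rotvec()
E
python3 - <<'E'
from fk import *
d=np.radians
for ps1 in(-14,0,10,16,25):
  ps2=6-ps1
  for s in(1,-1):
    x,R=pose((.480,-.185,.068),d(ps1),d(4),s)
    best=min((ik(x,R,[q1,.3,2.3,3.1,1,q6]) for q1 in(-1.2,-.6,0) for q6 in(-1.5,1.5)),key=lambda r:r[1])
    x2,R2=pose((.5815,.153,.114),d(ps2),d(-4),-s)
    b2=min((ik(x2,R2,[q1,.3,2.3,3.1,1,q6]) for q1 in(-.5,0,.6) for q6 in(-1.5,1.5)),key=lambda r:r[1])
    print(ps1,s,best[0].round(2),round(best[1],5),fk(best[0],P)[2].round(2),"|",ps2,b2[0].round(2),round(b2[1],5),fk(b2[0],P)[2].round(2))
E
```

```text
-14 1 [-0.72  0.86  2.54  2.66  1.73 -1.69] 0.0 [ 0.2  -0.11  0.09] | 20 [0.03 0.8  2.4  2.82 1.69 1.55] 0.0 [0.31 0.05 0.09]
-14 -1 [-0.72  0.86  2.54  2.66  1.73  1.45] 0.0 [ 0.2  -0.11  0.09] | 20 [ 0.03  0.8   2.4   2.82  1.69 -1.59] 0.0 [0.31 0.05 0.09]
0 1 [-0.95  0.83  2.48  2.2   1.6  -1.71] 0.0 [ 0.19 -0.18  0.09] | 6 [0.26 0.8  2.39 3.3  1.69 1.58] 0.0 [0.29 0.12 0.09]
0 -1 [-0.95  0.83  2.48  2.2   1.6   1.43] 0.0 [ 0.19 -0.18  0.09] | 6 [ 0.26  0.8   2.39  3.3   1.69 -1.56] 0.0 [0.29 0.12 0.09]
10 1 [-1.03  0.82  2.4   1.94  1.53 -1.64] 0.0 [ 0.19 -0.24  0.09] | -4 [0.41 0.8  2.34 3.62 1.64 1.57] 0.0 [0.29 0.17 0.09]
10 -1 [-1.03  0.82  2.4   1.94  1.53  1.5 ] 0.0 [ 0.19 -0.24  0.09] | -4 [ 0.41  0.8   2.34  3.62  1.64 -1.57] 0.0 [0.29 0.17 0.09]
16 1 [-1.06  0.81  2.35  1.8   1.51 -1.59] 0.0 [ 0.2  -0.27  0.09] | -10 [0.49 0.8  2.31 3.8  1.61 1.55] 0.0 [0.29 0.2  0.09]
16 -1 [-1.06  0.81  2.35  1.8   1.51  1.55] 0.0 [ 0.2  -0.27  0.09] | -10 [ 0.49  0.8   2.31  3.8   1.61 -1.59] 0.0 [0.29 0.2  0.09]
25 1 [-1.08  0.82  2.26  1.62  1.5  -1.51] 0.0 [ 0.21 -0.31  0.09] | -19 [0.57 0.81 2.23 4.04 1.58 1.49] 0.0 [0.3  0.25 0.09]
25 -1 [-1.08  0.82  2.26  1.62  1.5   1.63] 0.0 [ 0.21 -0.31  0.09] | -19 [ 0.57  0.81  2.23  4.04  1.58 -1.65] 0.0 [0.3  0.25 0.09]
```

```bash
cat >> fk.py <<'E'
def track(a,b,q,n=10):
    t=twist(a,b); rows=[]
    for i in range(1,n+1):
        x=a[0]+(b[0]-a[0])*i/n; R=a[1]*Ro.from_rotvec(t[1]*i/n); q2,c=ik(x,R,q); rows.append((abs(q2-q).max(),c)); q=q2
    print("shift cm",t[0].round(2),"rot",t[1].round(3),"|rot|",np.linalg.norm(t[1]).round(2),"q",q.round(2),"max step",max(r[0] for r in rows).round(2),"cost",max(r[1] for r in rows).round(6),"wrist",fk(q,P)[2].round(2)); return q
E
python3 - <<'E'
from fk import *
from plant import sense
d=np.radians; s=sense(); a=(s["ee_pos"],Ro.from_euler('xyz',s["tool_rot"])); q=s["qpos"]
for sg in(1,-1):
  b=pose((.480-.12*np.cos(d(10)),-.185-.12*np.sin(d(10)),.25),d(10),d(4),sg)
  c=pose((.480-.10*np.cos(d(10)),-.185-.10*np.sin(d(10)),.10),d(10),d(4),sg)
  g=pose((.480,-.185,.068),d(10),d(4),sg)
  print(sg); q1=track(a,b,q,30); q2=track(b,c,q1); track(c,g,q2)
E
```

```text
1
shift cm [ 4.15 -2.28 16.17] rot [-0.74   0.994 -0.339] |rot| 1.28 q [-1.46  0.14  2.61  1.49  1.53 -1.18] max step 0.07 cost 0.0 wrist [ 0.07 -0.26  0.27]
shift cm [-14.82  -0.     3.04] rot [0. 0. 0.] |rot| 0.0 q [-1.38  0.72  2.5   1.59  1.5  -1.65] max step 0.06 cost 0.0 wrist [ 0.09 -0.25  0.12]
shift cm [-2.49  0.   10.2 ] rot [0. 0. 0.] |rot| 0.0 q [-1.03  0.82  2.4   1.94  1.53 -1.64] max step 0.04 cost 0.0 wrist [ 0.19 -0.24  0.09]
-1
shift cm [ 4.15 -2.28 16.17] rot [1.326 0.987 2.29 ] |rot| 2.82 q [-1.46  0.14  2.61  1.49  1.53  1.96] max step 0.09 cost 0.0 wrist [ 0.07 -0.26  0.27]
shift cm [14.82  0.    3.04] rot [0. 0. 0.] |rot| 0.0 q [-1.38  0.72  2.5   1.59  1.5   1.49] max step 0.06 cost 0.0 wrist [ 0.09 -0.25  0.12]
shift cm [ 2.49 -0.   10.2 ] rot [0. 0. 0.] |rot| 0.0 q [-1.03  0.82  2.4   1.94  1.53  1.5 ] max step 0.04 cost 0.0 wrist [ 0.19 -0.24  0.09]
```

```bash
python3 -m jog '[{"dx":0,"dy":0,"dz":0,"wx":-0.082,"wy":0.11,"wz":-0.038,"fingers":8.5},{"dx":0,"dy":0,"dz":0,"wx":-0.082,"wy":0.11,"wz":-0.038,"fingers":8.5},{"dx":0,"dy":0,"dz":0,"wx":-0.082,"wy":0.11,"wz":-0.038,"fingers":8.5},{"dx":0,"dy":0,"dz":0,"wx":-0.082,"wy":0.11,"wz":-0.038,"fingers":8.5},{"dx":0,"dy":0,"dz":0,"wx":-0.082,"wy":0.11,"wz":-0.038,"fingers":8.5},{"dx":0,"dy":0,"dz":0,"wx":-0.082,"wy":0.11,"wz":-0.038,"fingers":8.5},{"dx":0,"dy":0,"dz":0,"wx":-0.082,"wy":0.11,"wz":-0.038,"fingers":8.5},{"dx":0,"dy":0,"dz":0,"wx":-0.082,"wy":0.11,"wz":-0.038,"fingers":8.5},{"dx":0,"dy":0,"dz":0,"wx":-0.082,"wy":0.11,"wz":-0.038,"fingers":8.5},{"dx":0,"dy":0,"dz":0,"wx":0,"wy":0,"wz":0,"fingers":8.5}]'
python3 - <<'E'
from fk import *
from plant import sense
d=np.radians; s=sense(); a=(s["ee_pos"],Ro.from_euler('xyz',s["tool_rot"])); q=s["qpos"];print(q.round(2))
c=pose((.480-.10*np.cos(d(10)),-.185-.10*np.sin(d(10)),.072),d(10),d(4),1)
g=pose((.480,-.185,.068),d(10),d(4),1)
q2=track(a,c,q); track(c,g,q2)
E
```

```text
clock: 3.1
ee_pos: [0.3334, -0.3416, 0.3195]
tool_rot: [-3.058, -1.498, 0.094]
ft_force: [0.1, -0.0, 0.4]
finger_gap: 0.085
finger_force: 0.0
[-1.63  0.22  2.27  1.34  1.65 -0.93]
shift cm [-24.23 -12.68  11.29] rot [-0.004  0.003 -0.006] |rot| 0.01 q [-1.38  0.82  2.47  1.59  1.5  -1.72] max step 0.09 cost 0.0 wrist [ 0.09 -0.25  0.09]
shift cm [ 0.3  0.  10. ] rot [0. 0. 0.] |rot| 0.0 q [-1.03  0.82  2.4   1.94  1.53 -1.64] max step 0.04 cost 0.0 wrist [ 0.19 -0.24  0.09]
```

```bash
python3 -m jog '[{"dx":-2.4,"dy":-1.3,"dz":1.1,"wx":0,"wy":0,"wz":0,"fingers":8.5},{"dx":-2.4,"dy":-1.3,"dz":1.1,"wx":0,"wy":0,"wz":0,"fingers":8.5},{"dx":-2.4,"dy":-1.3,"dz":1.1,"wx":0,"wy":0,"wz":0,"fingers":8.5},{"dx":-2.4,"dy":-1.3,"dz":1.1,"wx":0,"wy":0,"wz":0,"fingers":8.5},{"dx":-2.4,"dy":-1.3,"dz":1.1,"wx":0,"wy":0,"wz":0,"fingers":8.5},{"dx":-2.4,"dy":-1.3,"dz":1.1,"wx":0,"wy":0,"wz":0,"fingers":8.5},{"dx":-2.4,"dy":-1.3,"dz":1.1,"wx":0,"wy":0,"wz":0,"fingers":8.5},{"dx":-2.4,"dy":-1.3,"dz":1.1,"wx":0,"wy":0,"wz":0,"fingers":8.5},{"dx":-2.4,"dy":-1.3,"dz":1.1,"wx":0,"wy":0,"wz":0,"fingers":8.5},{"dx":0,"dy":0,"dz":0,"wx":0,"wy":0,"wz":0,"fingers":8.5}]'
python3 - <<'E'
from fk import *
from h import *
d=np.radians; s=sense(); a=(s["ee_pos"],Ro.from_euler('xyz',s["tool_rot"])); q=s["qpos"];print(q.round(2),s["ft_force"].round(1))
track(a,pose((.480,-.185,.068),d(10),d(4),1),q)
fs=[grab_frame(n) for n in("side","top")]
cv2.imwrite("pics/pre.png",np.hstack([cv2.resize(fs[0]["color"][150:300,300:450],(400,400)),cv2.resize(fs[1]["color"][220:400,340:520],(400,400))]))
E
```

```text
clock: 4.1
ee_pos: [0.3953, -0.2137, 0.0968]
tool_rot: [-3.096, -1.496, 0.139]
ft_force: [-0.6, 0.4, 0.5]
finger_gap: 0.0851
finger_force: 0.0
[-1.42  0.82  2.39  1.54  1.49 -1.63] [-0.6  0.4  0.5]
shift cm [-2.2  -1.24 11.34] rot [-0.01   0.005 -0.003] |rot| 0.01 q [-1.03  0.82  2.4   1.94  1.53 -1.64] max step 0.09 cost 0.0 wrist [ 0.19 -0.24  0.09]
```

View pics/pre.png

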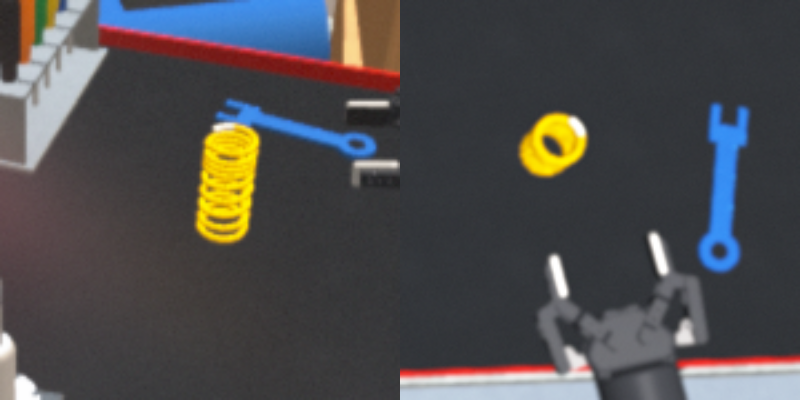

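The open fingers stand level, at tile pixels (555,275) and (655,255), pointing at the spring at (558,145). Both sides are clear and the wrench is well off to the right.

```bash
python3 -m jog '[{"dx":-0.5,"dy":-0.3,"dz":1,"wx":0,"wy":0,"wz":0,"fingers":8.5},{"dx":-0.5,"dy":-0.3,"dz":1,"wx":0,"wy":0,"wz":0,"fingers":8.5},{"dx":-0.4,"dy":-0.3,"dz":1.3,"wx":0,"wy":0,"wz":0,"fingers":8.5},{"dx":-0.4,"dy":-0.3,"dz":1.5,"wx":0,"wy":0,"wz":0,"fingers":8.5},{"dx":-0.4,"dy":0,"dz":1.5,"wx":0,"wy":0,"wz":0,"fingers":8.5},{"dx":0,"dy":0,"dz":1.5,"wx":0,"wy":0,"wz":0,"fingers":8.5},{"dx":0,"dy":0,"dz":1.5,"wx":0,"wy":0,"wz":0,"fingers":8.5},{"dx":0,"dy":0,"dz":1,"wx":0,"wy":0,"wz":0,"fingers":8.5},{"dx":0,"dy":0,"dz":1,"wx":0,"wy":0,"wz":0,"fingers":8.5},{"dx":0,"dy":0,"dz":0,"wx":0,"wy":0,"wz":0,"fingers":8.5}]'
python3 - <<'E'
from fk import *
from h import *
d=np.radians; s=sense(); a=(s["ee_pos"],Ro.from_euler('xyz',s["tool_rot"])); q=s["qpos"];print(q.round(2),s["ft_force"].round(1))
track(a,pose((.480,-.185,.068),d(10),d(4),1),q)
f=grab_frame("top")
cv2.imwrite("pics/at.png",cv2.resize(f["color"][220:400,340:520],(500,500)))
E
```

```text
clock: 5.2
ee_pos: [0.5037, -0.1854, 0.0713]
tool_rot: [3.041, -1.502, 0.281]
ft_force: [-0.1, 1.7, 0.7]
finger_gap: 0.0847
finger_force: 0.0
[-1.04  0.89  2.31  1.92  1.52 -1.64] [-0.1  1.7  0.7]
shift cm [-0.49 -0.46  0.  ] rot [-0.005 -0.001  0.007] |rot| 0.01 q [-1.03  0.82  2.4   1.94  1.53 -1.64] max step 0.09 cost 0.0 wrist [ 0.19 -0.24  0.09]
```

View pics/at.png

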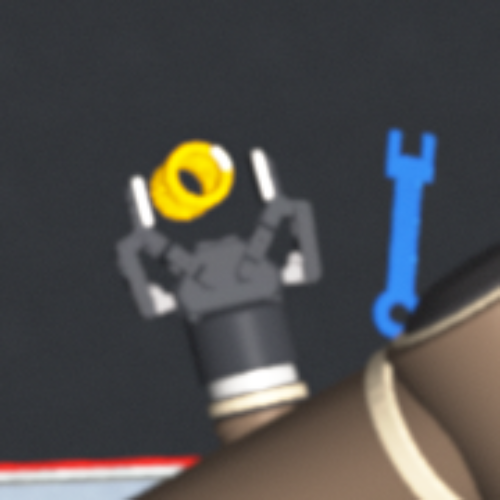

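The spring at (190,180) lies between the pads at (143,200) and (263,175), slightly left of centre. I correct by about 4 mm, then close.

```bash
python3 -m jog '[{"dx":-0.2,"dy":-0.2,"dz":0,"wx":0,"wy":0,"wz":0,"fingers":8.5},{"dx":-0.2,"dy":-0.25,"dz":0,"wx":0,"wy":0,"wz":0,"fingers":8.5},{"dx":0,"dy":0,"dz":0,"wx":0,"wy":0,"wz":0,"fingers":8.5},{"dx":0,"dy":0,"dz":0,"wx":0,"wy":0,"wz":0,"fingers":6},{"dx":0,"dy":0,"dz":0,"wx":0,"wy":0,"wz":0,"fingers":5},{"dx":0,"dy":0,"dz":0,"wx":0,"wy":0,"wz":0,"fingers":4},{"dx":0,"dy":0,"dz":0,"wx":0,"wy":0,"wz":0,"fingers":3},{"dx":0,"dy":0,"dz":0,"wx":0,"wy":0,"wz":0,"fingers":3},{"dx":0,"dy":0,"dz":0,"wx":0,"wy":0,"wz":0,"fingers":3},{"dx":0,"dy":0,"dz":0,"wx":0,"wy":0,"wz":0,"fingers":3}]'
python3 - <<'E'
from fk import *
from h import *
f=grab_frame("side"); g=grab_frame("top")
np.savez("pics/gr_s.npz",**f);np.savez("pics/gr_t.npz",**g)
for n,f in(("s",f),("t",g)):
    c=f["color"];h=cv2.cvtColor(c,cv2.COLOR_BGR2HSV); w=world(f)
    ye=((h[...,0]>20)&(h[...,0]<35)&(h[...,1]>150)&(h[...,2]>120)); ye[:,:340]=0; ye[:170]=0
    if n=="t": ye[:255]=0
    T=w[ye&(w[...,2]>.09)&(w[...,2]<.12)]; print(n,len(T),cv2.minEnclosingCircle(T[:,:2].astype(np.float32)))
s=sense(); a=(s["ee_pos"],Ro.from_euler('xyz',s["tool_rot"])); print(a[0].round(4),s["tool_rot"].round(3),a[1].as_matrix().round(3).tolist(),s["qpos"].round(2))
E
```

```text
clock: 6.25
ee_pos: [0.5011, -0.1799, 0.065]
tool_rot: [3.119, -1.5, 0.2]
ft_force: [-0.9, -3.4, 3.9]
finger_gap: 0.0449
finger_force: 60.5
s 151 ((0.481964111328125, -0.180854931473732), 0.024790417402982712)
t 151 ((0.48321834206581116, -0.18221718072891235), 0.02408468723297119)
[ 0.5011 -0.1799  0.065 ] [ 3.119 -1.5    0.201] [[0.07, 0.177, 0.982], [0.014, -0.984, 0.176], [0.997, 0.002, -0.071]] [-1.04  0.91  2.31  1.93  1.53 -1.65]
```

```bash
python3 -m jog '[{"dx":1,"dy":0,"dz":0,"wx":0,"wy":0,"wz":0,"fingers":3},{"dx":2,"dy":0,"dz":0,"wx":0,"wy":0,"wz":0,"fingers":3},{"dx":2.5,"dy":0,"dz":0,"wx":0,"wy":0,"wz":0,"fingers":3},{"dx":2.5,"dy":0,"dz":0,"wx":0,"wy":0,"wz":0,"fingers":3},{"dx":2.5,"dy":0,"dz":0,"wx":0,"wy":0,"wz":0,"fingers":3},{"dx":2.5,"dy":0,"dz":0,"wx":0,"wy":0,"wz":0,"fingers":3},{"dx":2.5,"dy":0,"dz":0,"wx":0,"wy":0,"wz":0,"fingers":3},{"dx":2.5,"dy":0,"dz":0,"wx":0,"wy":0,"wz":0,"fingers":3},{"dx":2.5,"dy":0,"dz":0,"wx":0,"wy":0,"wz":0,"fingers":3},{"dx":1.5,"dy":0,"dz":0,"wx":0,"wy":0,"wz":0,"fingers":3}]'
python3 -m jog '[{"dx":0,"dy":0,"dz":0,"wx":0,"wy":0,"wz":0.07,"fingers":3},{"dx":0,"dy":0,"dz":0,"wx":0,"wy":0,"wz":0.14,"fingers":3},{"dx":0,"dy":0,"dz":0,"wx":0,"wy":0,"wz":0.14,"fingers":3},{"dx":0,"dy":0,"dz":0,"wx":0,"wy":0,"wz":0.14,"fingers":3},{"dx":0,"dy":0,"dz":0,"wx":0,"wy":0,"wz":0.14,"fingers":3},{"dx":0,"dy":0,"dz":0,"wx":0,"wy":0,"wz":0.14,"fingers":3},{"dx":0,"dy":0,"dz":0,"wx":0,"wy":0,"wz":0.14,"fingers":3},{"dx":0,"dy":0,"dz":0,"wx":0,"wy":0,"wz":0.14,"fingers":3},{"dx":0,"dy":0,"dz":0,"wx":0,"wy":0,"wz":0.14,"fingers":3},{"dx":0,"dy":0,"dz":0,"wx":0,"wy":0,"wz":0.14,"fingers":3}]'
python3 -m jog '[{"dx":0,"dy":0,"dz":0,"wx":0,"wy":0,"wz":0.14,"fingers":3},{"dx":0,"dy":0,"dz":0,"wx":0,"wy":0,"wz":0.14,"fingers":3},{"dx":0,"dy":0,"dz":0,"wx":0,"wy":0,"wz":0.14,"fingers":3},{"dx":0,"dy":0,"dz":0,"wx":0,"wy":0,"wz":0.14,"fingers":3},{"dx":0,"dy":0,"dz":0,"wx":0,"wy":0,"wz":0.14,"fingers":3},{"dx":0,"dy":0,"dz":0,"wx":0,"wy":0,"wz":0.14,"fingers":3},{"dx":0,"dy":0,"dz":0,"wx":0,"wy":0,"wz":0.14,"fingers":3},{"dx":0,"dy":0,"dz":0,"wx":0,"wy":0,"wz":0.14,"fingers":3},{"dx":0,"dy":0,"dz":0,"wx":0,"wy":0,"wz":0.14,"fingers":3},{"dx":0,"dy":0,"dz":0,"wx":0,"wy":0,"wz":0.14,"fingers":3}]'
python3 - <<'E'
from fk import *
from plant import sense
d=np.radians; s=sense(); a=(s["ee_pos"],Ro.from_euler('xyz',s["tool_rot"])); q=s["qpos"];print(q.round(2))
print(a[1].as_matrix().round(3).tolist())
b=pose((.5815,.153,.27),d(-4),d(-4),-1,.0185); q2=track(a,b,q,20)
track(b,pose((.5815,.153,.114),d(-4),d(-4),-1,.0185),q2)
E
```

```text
clock: 7.35
ee_pos: [0.516, -0.1747, 0.2825]
tool_rot: [3.14, -1.492, 0.182]
ft_force: [0.2, 0.1, -3.6]
finger_gap: 0.0449
finger_force: 60.8
clock: 8.35
ee_pos: [0.5157, -0.1743, 0.2802]
tool_rot: [-1.654, -0.232, -1.371]
ft_force: [-1.1, -0.1, -3.5]
finger_gap: 0.0455
finger_force: 61.1
clock: 9.35
ee_pos: [0.5157, -0.1744, 0.2802]
tool_rot: [-1.775, 1.16, -1.577]
ft_force: [-0.6, 0.7, -3.1]
finger_gap: 0.0449
finger_force: 61.1
[-0.99  0.19  2.46  1.89  1.31  1.63]
[[-0.003, -0.197, 0.98], [-0.399, 0.899, 0.179], [-0.917, -0.391, -0.081]]
shift cm [-12.23  28.01  14.17] rot [ 0.278 -0.097  0.402] |rot| 0.5 q [0.42 0.31 2.46 3.65 1.32 1.4 ] max step 0.23 cost 0.006731 wrist [0.28 0.17 0.25]
shift cm [15.56 -0.   -1.09] rot [0. 0. 0.] |rot| 0.0 q [0.42 0.8  2.35 3.63 1.65 1.58] max step 0.05 cost 0.0 wrist [0.28 0.17 0.09]
```

```bash
python3 -m jog '[{"dx":0,"dy":0,"dz":1,"wx":0,"wy":0,"wz":0.134,"fingers":3},{"dx":0,"dy":0,"dz":2,"wx":0,"wy":0,"wz":0.134,"fingers":3},{"dx":0,"dy":0,"dz":2,"wx":0,"wy":0,"wz":0.134,"fingers":3},{"dx":0,"dy":1.5,"dz":2,"wx":0.02,"wy":0,"wz":0,"fingers":3},{"dx":0,"dy":3,"dz":1,"wx":0.04,"wy":0,"wz":0,"fingers":3},{"dx":0,"dy":3,"dz":0,"wx":0.04,"wy":0,"wz":0,"fingers":3},{"dx":0,"dy":3,"dz":0,"wx":0.04,"wy":0,"wz":0,"fingers":3},{"dx":0,"dy":3,"dz":0,"wx":0.04,"wy":0,"wz":0,"fingers":3},{"dx":0,"dy":3,"dz":0,"wx":0.04,"wy":0,"wz":0,"fingers":3},{"dx":0,"dy":2,"dz":0,"wx":0,"wy":0,"wz":0,"fingers":3}]'
python3 - <<'E'
from fk import *
from plant import sense
d=np.radians; s=sense(); a=(s["ee_pos"],Ro.from_euler('xyz',s["tool_rot"])); q=s["qpos"];print(q.round(2))
print(a[1].as_matrix().round(3).tolist())
b=pose((.5815-.0,.153,.27),d(-4),d(-4),-1,.0185); q2=track(a,b,q,10)
E
```

```text
clock: 10.35
ee_pos: [0.5786, 0.0251, 0.27]
tool_rot: [-2.823, 1.486, -2.856]
ft_force: [-0.1, 0.5, -3.4]
finger_gap: 0.0448
finger_force: 61.5
[-0.03  0.16  2.55  3.15  1.06  1.54]
[[-0.081, 0.032, 0.996], [-0.024, 0.999, -0.034], [-0.996, -0.027, -0.08]]
shift cm [-0.6  12.72  1.68] rot [ 0.037 -0.15   0.027] |rot| 0.16 q [0.42 0.31 2.46 3.65 1.32 1.4 ] max step 0.09 cost 0.0 wrist [0.28 0.17 0.25]
```

```bash
python3 -m jog '[{"dx":-0.1,"dy":1,"dz":0.2,"wx":0.004,"wy":-0.017,"wz":0.003,"fingers":3},{"dx":-0.1,"dy":1.5,"dz":0.2,"wx":0.004,"wy":-0.017,"wz":0.003,"fingers":3},{"dx":-0.1,"dy":1.5,"dz":0.2,"wx":0.004,"wy":-0.017,"wz":0.003,"fingers":3},{"dx":-0.1,"dy":1.5,"dz":0.2,"wx":0.004,"wy":-0.017,"wz":0.003,"fingers":3},{"dx":-0.1,"dy":1.5,"dz":0.2,"wx":0.004,"wy":-0.017,"wz":0.003,"fingers":3},{"dx":-0.1,"dy":1.5,"dz":0.2,"wx":0.004,"wy":-0.017,"wz":0.003,"fingers":3},{"dx":0,"dy":1.5,"dz":0.2,"wx":0.004,"wy":-0.017,"wz":0.003,"fingers":3},{"dx":0,"dy":1.5,"dz":0.2,"wx":0.004,"wy":-0.017,"wz":0.003,"fingers":3},{"dx":0,"dy":1.2,"dz":0.1,"wx":0.004,"wy":-0.017,"wz":0.003,"fingers":3},{"dx":0,"dy":0,"dz":0,"wx":0,"wy":0,"wz":0,"fingers":3}]'
cat >> h.py <<'E'
def red(f):
    h=cv2.cvtColor(f["color"],cv2.COLOR_BGR2HSV); return ((h[...,0]<8)|(h[...,0]>172))&(h[...,1]>150)&(h[...,2]>90)
def yel(f):
    h=cv2.cvtColor(f["color"],cv2.COLOR_BGR2HSV); m=(h[...,0]>20)&(h[...,0]<35)&(h[...,1]>130)&(h[...,2]>110)
    m[:200]&=False if 0 else True; return m
E
python3 - <<'E'
from fk import *
from h import *
d=np.radians; s=sense(); a=(s["ee_pos"],Ro.from_euler('xyz',s["tool_rot"])); q=s["qpos"];print(q.round(2))
print(a[0].round(4),a[1].as_matrix().round(3).tolist())
fs=[grab_frame(n) for n in("side","top")]; np.savez("pics/ab_s.npz",**fs[0]);np.savez("pics/ab_t.npz",**fs[1])
cv2.imwrite("pics/ab.png",np.hstack([cv2.resize(fs[0]["color"][185:335,240:390],(400,400),interpolation=cv2.INTER_CUBIC),cv2.resize(fs[1]["color"][180:280,190:290],(400,400),interpolation=cv2.INTER_CUBIC)]))
E
```

```text
clock: 11.35
ee_pos: [0.6046, 0.1492, 0.2753]
tool_rot: [-0.01, 1.494, -0.078]
ft_force: [-0.6, 0.2, -2.8]
finger_gap: 0.045
finger_force: 61.6
[0.4  0.4  2.39 3.63 1.34 1.41]
[0.6046 0.1492 0.2753] [[0.076, 0.069, 0.995], [-0.006, 0.998, -0.068], [-0.997, -0.001, 0.077]]
```

View pics/ab.png

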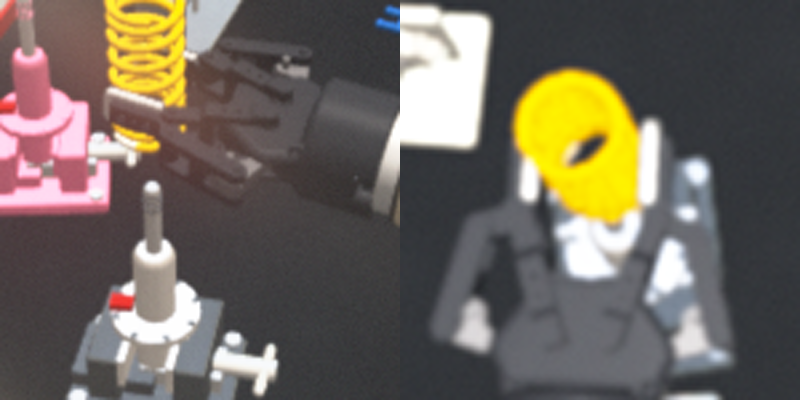

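Wide end up, the spring hangs in the fingers directly above the rod end (tile 152,185); the red stop is at tile (121,300). Next I measure the spring axis, the rod axis, the stop angle and the tip angle.

```bash
cat >> h.py <<'E'
def cyl(Pt,r,g,zr):
    from scipy.optimize import least_squares
    fun=lambda p:np.hypot(Pt[:,0]-p[0]-p[2]*(Pt[:,2]-zr),Pt[:,1]-p[1]-p[3]*(Pt[:,2]-zr))-r
    o=least_squares(fun,[g[0],g[1],0,0],loss="soft_l1",f_scale=.002); return o.x,np.median(abs(o.fun))
def pts(f,m,g,rad,z0,z1):
    w=world(f); m=m&(f["range_z"]>0)&(np.hypot(w[...,0]-g[0],w[...,1]-g[1])<rad)&(w[...,2]>z0)&(w[...,2]<z1); return w[m]
E
python3 - <<'E'
from h import *
L=lambda n:dict(np.load(f"pics/{n}.npz"))
al=np.ones((480,640),bool)
for n in("s","t"):
    f=L("ab_"+n); Q=pts(f,yel(f),(.583,.152),.05,.22,.36); print(n,"spring",len(Q),[v.round(4) if hasattr(v,"round") else v for v in cyl(Q,.024,(.583,.152),.24)],Q[:,2].min(),Q[:,2].max())
    f=L(("side0","top0")[n=="t"])
    Q=pts(f,~red(f),(.582,.153),.03,.092,.130); print(n,"body",len(Q),[np.round(v,4) for v in cyl(Q,.015,(.582,.153),.11)])
    Q=pts(f,~red(f),(.582,.153),.02,.15,.19); print(n,"rod",len(Q),[np.round(v,4) for v in cyl(Q,.006,(.582,.153),.17)])
    Q=pts(f,red(f),(.582,.153),.05,.07,.1); 
    if len(Q):print(n,"red",len(Q),Q.mean(0).round(4),Q.min(0).round(4),Q.max(0).round(4))
# gap at original standing, per view
for n,k in(("side0","gr_s"),("top0","gr_t")):
  for k in(n,k):
    f=L(k); Q=pts(f,yel(f),(.481,-.184),.05,.01,.11); c=cyl(Q,.024,(.481,-.184),.10); print(k,"spring",len(Q),[np.round(v,4) for v in c])
    h=cv2.cvtColor(f["color"],cv2.COLOR_BGR2HSV); w=(h[...,1]<110)&(h[...,2]>140)
    Q=pts(f,w,c[0][:2],.03,.09,.11)
    if len(Q): a=np.degrees(np.arctan2(Q[:,1]-c[0][1],Q[:,0]-c[0][0])); print("  white",len(Q),np.percentile(a,[2,10,50,90,98]).round(0),Q.mean(0).round(4))
E
```

```text
s spring 873 [array([ 0.5887,  0.1495, -0.0451,  0.0282]), np.float64(0.0028)] 0.24036118330466616 0.3417697792590129
s body 226 [array([0.5831, 0.154 , 0.0103, 0.0022]), np.float64(0.0006)]
s rod 116 [array([ 0.5832,  0.1543, -0.0075,  0.0117]), np.float64(0.0006)]
s red 41 [0.6065 0.1609 0.0859] [0.5985 0.154  0.0828] [0.6138 0.1664 0.0895]
t spring 781 [array([ 0.5866,  0.1414, -0.026 ,  0.1027]), np.float64(0.003)] 0.24083483451625987 0.34546071534656164
t body 60 [array([ 0.5845,  0.1546,  0.0104, -0.0124]), np.float64(0.0004)]
t rod 27 [array([ 0.5843,  0.1548, -0.0226,  0.0057]), np.float64(0.0003)]
t red 2 [0.6127 0.1595 0.0866] [0.6121 0.1593 0.0846] [0.6133 0.1597 0.0886]
side0 spring 646 [array([ 0.4819, -0.1865,  0.0242,  0.0148]), np.float64(0.0023)]
  white 21 [-89. -85. -64. -39. -35.] [ 0.4902 -0.2029  0.1012]
gr_s spring 507 [array([ 0.4826, -0.181 ,  0.023 ,  0.0724]), np.float64(0.0024)]
  white 19 [-84. -79. -56. -38. -36.] [ 0.4931 -0.1976  0.1018]
top0 spring 420 [array([ 0.4825, -0.1876,  0.0194, -0.0685]), np.float64(0.0029)]
  white 34 [-87. -84. -60. -36. -31.] [ 0.4914 -0.2027  0.1021]
gr_t spring 334 [array([ 0.4841, -0.1828,  0.0509, -0.0619]), np.float64(0.0022)]
  white 42 [-112.  -95.  -60.  -36.  -29.] [ 0.492  -0.1987  0.1023]
```

```bash
python3 -m jog '[{"dx":0,"dy":0.12,"dz":-0.17,"wx":0,"wy":0,"wz":0,"fingers":3},{"dx":0,"dy":0.13,"dz":-0.17,"wx":0,"wy":0,"wz":0,"fingers":3},{"dx":1,"dy":0,"dz":-0.077,"wx":0,"wy":0,"wz":0,"fingers":3},{"dx":1,"dy":0,"dz":-0.077,"wx":0,"wy":0,"wz":0,"fingers":3},{"dx":1,"dy":0,"dz":-0.077,"wx":0,"wy":0,"wz":0,"fingers":3},{"dx":1,"dy":0,"dz":-0.077,"wx":0,"wy":0,"wz":0,"fingers":3},{"dx":1,"dy":0,"dz":-0.077,"wx":0,"wy":0,"wz":0,"fingers":3},{"dx":1,"dy":0,"dz":-0.077,"wx":0,"wy":0,"wz":0,"fingers":3},{"dx":1,"dy":0,"dz":-0.077,"wx":0,"wy":0,"wz":0,"fingers":3},{"dx":0,"dy":0,"dz":0,"wx":0,"wy":0,"wz":0,"fingers":3}]'
python3 - <<'E'
from h import *
s=sense(); R=Ro.from_euler('xyz',s["tool_rot"]); c=s["ee_pos"]-.0181*R.as_matrix()[:,2]; print("spring centre est",c.round(4),"origin z",round(c[2]-.0357,4),R.as_matrix().round(3).tolist(),s["ft_force"].round(1),s["ft_torque"].round(2))
f=grab_frame("side");t=grab_frame("top")
Q=pts(f,yel(f),c[:2],.05,c[2]-.04,c[2]+.08);print(cyl(Q,.024,c[:2],c[2]+.02),Q[:,2].min(),Q[:,2].max())
Q=pts(t,yel(t),c[:2],.05,c[2]-.04,c[2]+.08);print(cyl(Q,.024,c[:2],c[2]+.02),Q[:,2].max())
cv2.imwrite("pics/lo.png",np.hstack([cv2.resize(f["color"][215:315,250:350],(400,400),interpolation=cv2.INTER_CUBIC),cv2.resize(t["color"][190:270,205:285],(400,400),interpolation=cv2.INTER_CUBIC)]))
E
```

```text
clock: 12.45
ee_pos: [0.6026, 0.149, 0.207]
tool_rot: [0.007, 1.489, -0.068]
ft_force: [-0.0, 0.3, -3.4]
finger_gap: 0.0451
finger_force: 61.6
spring centre est [0.5846 0.1504 0.2055] origin z 0.1698 [[0.082, 0.075, 0.994], [-0.006, 0.997, -0.074], [-0.997, 0.001, 0.082]] [-0.   0.3 -3.4] [ 0.06  0.89 -0.02]
(array([ 0.58389876,  0.15083332, -0.04429572,  0.02083552]), np.float64(0.002456080565086498)) 0.17059182483606983 0.27337618289410115
(array([ 0.58333911,  0.1478252 , -0.03693148,  0.10295385]), np.float64(0.002947130215469983)) 0.27944107127526663
```

View pics/lo.png

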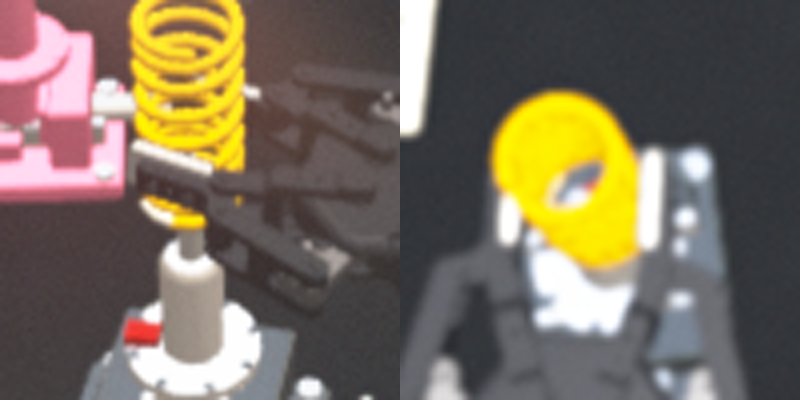

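The white tip shows at side-tile (142–175, 198–222), at the lower left of the coil end face. The rod at tile x=190 lies mid-way between the coil edges at 133 and 245, so the spring is centred in world x.

```bash
python3 - <<'E'
from h import *
f=dict(np.load("pics/ab_s.npz"))
c=np.array([.5846,.1504+.0014])
for a in range(0,121,10):
    p=[*(c+.021*np.array([np.cos(np.radians(a)),np.sin(np.radians(a))])),.173]; u=proj(f,p); print(a,((u-[250,215])*4).round(0))
E
python3 -m jog '[{"dx":0,"dy":0.1,"dz":0,"wx":0,"wy":0,"wz":0,"fingers":3},{"dx":0,"dy":0.1,"dz":0,"wx":0,"wy":0,"wz":0,"fingers":3},{"dx":0.3,"dy":0.1,"dz":-0.025,"wx":0,"wy":0,"wz":0,"fingers":3},{"dx":0.5,"dy":0,"dz":-0.04,"wx":0,"wy":0,"wz":0,"fingers":3},{"dx":0.5,"dy":0,"dz":-0.04,"wx":0,"wy":0,"wz":0,"fingers":3},{"dx":0.5,"dy":0,"dz":-0.04,"wx":0,"wy":0,"wz":0,"fingers":3},{"dx":0.4,"dy":0,"dz":-0.03,"wx":0,"wy":0,"wz":0,"fingers":3},{"dx":0.2,"dy":0,"dz":0,"wx":0,"wy":0,"wz":0,"fingers":3},{"dx":0,"dy":0,"dz":0,"wx":0,"wy":0,"wz":0,"fingers":3},{"dx":0,"dy":0,"dz":0,"wx":0,"wy":0,"wz":0,"fingers":3}]'
cat > st.py <<'E'
from h import *
s=sense(); M=Ro.from_euler('xyz',s["tool_rot"]).as_matrix(); c=s["ee_pos"]-.0181*M[:,2]; print("spring",c.round(4),"origin z",round(c[2]-.0357,4),"z_t",M[:,2].round(3),"y_t",M[:,1].round(3),"F",s["ft_force"].round(1),"T",s["ft_torque"].round(2),"gap",round(s["finger_gap"],4))
E
python3 st.py
```

```text
0 [141. 181.]
10 [139. 186.]
20 [138. 192.]
30 [139. 197.]
40 [141. 203.]
50 [145. 208.]
60 [149. 212.]
70 [155. 216.]
80 [162. 219.]
90 [170. 221.]
100 [178. 223.]
110 [187. 223.]
120 [195. 222.]
clock: 13.55
ee_pos: [0.6034, 0.1526, 0.1845]
tool_rot: [0.018, 1.486, -0.057]
ft_force: [-0.6, -1.2, -3.6]
finger_gap: 0.0451
finger_force: 61.6
spring [0.5854 0.154  0.1829] origin z 0.1472 z_t [ 0.994 -0.074  0.085] y_t [0.074 0.997 0.002] F [-0.6 -1.2 -3.6] T [ 0.05  0.91 -0.02] gap 0.0451
```

```bash
python3 -m jog '[{"dx":0,"dy":0,"dz":-0.15,"wx":0,"wy":0.014,"wz":0,"fingers":3},{"dx":0.15,"dy":0,"dz":-0.01,"wx":0,"wy":0,"wz":0,"fingers":3},{"dx":0.15,"dy":0,"dz":-0.01,"wx":0,"wy":0,"wz":0,"fingers":3},{"dx":0.15,"dy":0,"dz":-0.01,"wx":0,"wy":0,"wz":0,"fingers":3},{"dx":0.15,"dy":0,"dz":-0.01,"wx":0,"wy":0,"wz":0,"fingers":3},{"dx":0.15,"dy":0,"dz":-0.01,"wx":0,"wy":0,"wz":0,"fingers":3},{"dx":0.15,"dy":0,"dz":-0.01,"wx":0,"wy":0,"wz":0,"fingers":3},{"dx":0.15,"dy":0,"dz":-0.01,"wx":0,"wy":0,"wz":0,"fingers":3},{"dx":0.1,"dy":0,"dz":0,"wx":0,"wy":0,"wz":0,"fingers":3},{"dx":0,"dy":0,"dz":0,"wx":0,"wy":0,"wz":0,"fingers":3}]';python3 st.py
```

```text
clock: 14.55
ee_pos: [0.602, 0.1527, 0.1726]
tool_rot: [0.02, 1.5, -0.054]
ft_force: [-0.5, -0.4, -3.5]
finger_gap: 0.0452
finger_force: 61.6
spring [0.584  0.1541 0.1714] origin z 0.1357 z_t [ 0.995 -0.074  0.071] y_t [0.074 0.997 0.001] F [-0.5 -0.4 -3.5] T [0.11 0.92 0.01] gap 0.0452
```

No contact yet with the chamfer engaged, so I go on in small steps.

```bash
python3 -m jog '[{"dx":0.12,"dy":0,"dz":-0.01,"wx":0,"wy":0,"wz":0,"fingers":3},{"dx":0.12,"dy":0,"dz":-0.01,"wx":0,"wy":0,"wz":0,"fingers":3},{"dx":0.12,"dy":0,"dz":-0.01,"wx":0,"wy":0,"wz":0,"fingers":3},{"dx":0.12,"dy":0,"dz":-0.01,"wx":0,"wy":0,"wz":0,"fingers":3},{"dx":0.12,"dy":0,"dz":-0.01,"wx":0,"wy":0,"wz":0,"fingers":3},{"dx":0.12,"dy":0,"dz":-0.01,"wx":0,"wy":0,"wz":0,"fingers":3},{"dx":0.12,"dy":0,"dz":-0.01,"wx":0,"wy":0,"wz":0,"fingers":3},{"dx":0.12,"dy":0,"dz":0,"wx":0,"wy":0,"wz":0,"fingers":3},{"dx":0,"dy":0,"dz":0,"wx":0,"wy":0,"wz":0,"fingers":3},{"dx":0,"dy":0,"dz":0,"wx":0,"wy":0,"wz":0,"fingers":3}]';python3 st.py
```

```text
clock: 15.55
ee_pos: [0.602, 0.1528, 0.1632]
tool_rot: [0.022, 1.5, -0.052]
ft_force: [0.0, 0.2, -2.6]
finger_gap: 0.0449
finger_force: 61.6
spring [0.584  0.1541 0.1619] origin z 0.1262 z_t [ 0.995 -0.074  0.071] y_t [0.074 0.997 0.002] F [ 0.   0.2 -2.6] T [0.08 0.92 0.05] gap 0.0449
```

```bash
python3 -m jog '[{"dx":0.15,"dy":0,"dz":-0.01,"wx":0,"wy":0,"wz":0,"fingers":3},{"dx":0.15,"dy":0,"dz":-0.01,"wx":0,"wy":0,"wz":0,"fingers":3},{"dx":0.15,"dy":0,"dz":-0.01,"wx":0,"wy":0,"wz":0,"fingers":3},{"dx":0.15,"dy":0,"dz":-0.01,"wx":0,"wy":0,"wz":0,"fingers":3},{"dx":0.15,"dy":0,"dz":-0.01,"wx":0,"wy":0,"wz":0,"fingers":3},{"dx":0.15,"dy":0,"dz":-0.01,"wx":0,"wy":0,"wz":0,"fingers":3},{"dx":0.15,"dy":0,"dz":-0.01,"wx":0,"wy":0,"wz":0,"fingers":3},{"dx":0.15,"dy":0,"dz":-0.01,"wx":0,"wy":0,"wz":0,"fingers":3},{"dx":0,"dy":0,"dz":0,"wx":0,"wy":0,"wz":0,"fingers":3},{"dx":0,"dy":0,"dz":0,"wx":0,"wy":0,"wz":0,"fingers":3}]';python3 st.py
```

```text
clock: 16.55
ee_pos: [0.602, 0.1528, 0.1512]
tool_rot: [0.023, 1.5, -0.052]
ft_force: [-0.6, -0.3, -3.1]
finger_gap: 0.0453
finger_force: 61.6
spring [0.584  0.1541 0.1499] origin z 0.1142 z_t [ 0.995 -0.074  0.071] y_t [0.074 0.997 0.002] F [-0.6 -0.3 -3.1] T [ 0.06  0.9  -0.03] gap 0.0453
```

```bash
python3 -m jog '[{"dx":0.15,"dy":0,"dz":-0.01,"wx":0,"wy":0,"wz":0,"fingers":3},{"dx":0.15,"dy":0,"dz":-0.01,"wx":0,"wy":0,"wz":0,"fingers":3},{"dx":0.15,"dy":0,"dz":-0.01,"wx":0,"wy":0,"wz":0,"fingers":3},{"dx":0.15,"dy":0,"dz":-0.01,"wx":0,"wy":0,"wz":0,"fingers":3},{"dx":0.15,"dy":0,"dz":-0.01,"wx":0,"wy":0,"wz":0,"fingers":3},{"dx":0.15,"dy":0,"dz":-0.01,"wx":0,"wy":0,"wz":0,"fingers":3},{"dx":0.15,"dy":0,"dz":-0.01,"wx":0,"wy":0,"wz":0,"fingers":3},{"dx":0,"dy":0,"dz":0,"wx":0,"wy":0,"wz":0,"fingers":3},{"dx":0,"dy":0,"dz":0,"wx":0,"wy":0,"wz":0,"fingers":3},{"dx":0,"dy":0,"dz":0,"wx":0,"wy":0,"wz":0,"fingers":3}]';python3 st.py
```

```text
clock: 17.55
ee_pos: [0.6021, 0.1528, 0.1407]
tool_rot: [0.022, 1.5, -0.052]
ft_force: [0.6, -0.3, -1.7]
finger_gap: 0.0448
finger_force: 61.6
spring [0.5841 0.1541 0.1394] origin z 0.1037 z_t [ 0.995 -0.074  0.071] y_t [0.074 0.997 0.002] F [ 0.6 -0.3 -1.7] T [0.08 0.92 0.01] gap 0.0448
```

```bash
python3 -m jog '[{"dx":0.15,"dy":0,"dz":-0.01,"wx":0,"wy":0,"wz":0,"fingers":3},{"dx":0.15,"dy":0,"dz":-0.01,"wx":0,"wy":0,"wz":0,"fingers":3},{"dx":0.15,"dy":0,"dz":-0.01,"wx":0,"wy":0,"wz":0,"fingers":3},{"dx":0.15,"dy":0,"dz":-0.01,"wx":0,"wy":0,"wz":0,"fingers":3},{"dx":0.15,"dy":0,"dz":-0.01,"wx":0,"wy":0,"wz":0,"fingers":3},{"dx":0.15,"dy":0,"dz":-0.01,"wx":0,"wy":0,"wz":0,"fingers":3},{"dx":0.15,"dy":0,"dz":-0.01,"wx":0,"wy":0,"wz":0,"fingers":3},{"dx":0.1,"dy":0,"dz":0,"wx":0,"wy":0,"wz":0,"fingers":3},{"dx":0,"dy":0,"dz":0,"wx":0,"wy":0,"wz":0,"fingers":3},{"dx":0,"dy":0,"dz":0,"wx":0,"wy":0,"wz":0,"fingers":3}]';python3 st.py
python3 - <<'E'
from h import *
f=grab_frame("side"); cv2.imwrite("pics/near.png",cv2.resize(f["color"][260:320,260:340],(800,600),interpolation=cv2.INTER_CUBIC))
c=np.array([.584,.1541])
for a in(0,20,40,60,80): print(a,((proj(f,[*(c+.021*np.array([np.cos(np.radians(a)),np.sin(np.radians(a))])),.094])-[260,260])*10).round(0))
E
```

```text
clock: 18.55
ee_pos: [0.6022, 0.1528, 0.1292]
tool_rot: [0.022, 1.5, -0.053]
ft_force: [0.9, 0.1, -3.0]
finger_gap: 0.0451
finger_force: 61.6
spring [0.5842 0.1541 0.1279] origin z 0.0922 z_t [ 0.995 -0.074  0.071] y_t [0.074 0.997 0.002] F [ 0.9  0.1 -3. ] T [ 0.07  0.92 -0.02] gap 0.0451
0 [268. 324.]
20 [261. 352.]
40 [268. 379.]
60 [287. 404.]
80 [318. 421.]
```

View pics/near.png

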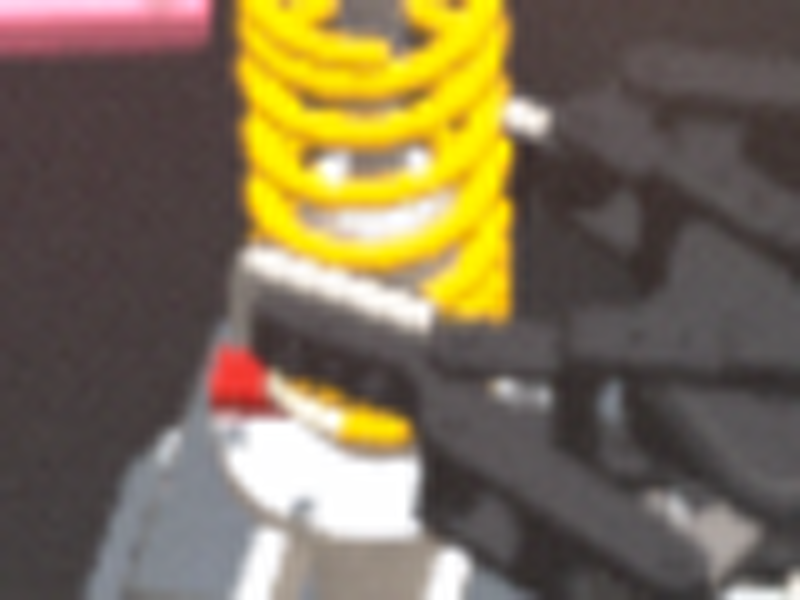

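The white tip starts at (270,385), beside the red stop (240,380) on its camera side, so the gap looks to be over the stop. I continue slowly and watch the force.

```bash
python3 -m jog '[{"dx":0.1,"dy":0,"dz":-0.01,"wx":0,"wy":0,"wz":0,"fingers":3},{"dx":0.1,"dy":0,"dz":-0.01,"wx":0,"wy":0,"wz":0,"fingers":3},{"dx":0.1,"dy":0,"dz":-0.01,"wx":0,"wy":0,"wz":0,"fingers":3},{"dx":0.1,"dy":0,"dz":-0.01,"wx":0,"wy":0,"wz":0,"fingers":3},{"dx":0.1,"dy":0,"dz":-0.01,"wx":0,"wy":0,"wz":0,"fingers":3},{"dx":0.1,"dy":0,"dz":-0.01,"wx":0,"wy":0,"wz":0,"fingers":3},{"dx":0.05,"dy":0,"dz":0,"wx":0,"wy":0,"wz":0,"fingers":3},{"dx":0,"dy":0,"dz":0,"wx":0,"wy":0,"wz":0,"fingers":3},{"dx":0,"dy":0,"dz":0,"wx":0,"wy":0,"wz":0,"fingers":3},{"dx":0,"dy":0,"dz":0,"wx":0,"wy":0,"wz":0,"fingers":3}]';python3 st.py
```

```text
clock: 19.6
ee_pos: [0.6021, 0.1528, 0.1227]
tool_rot: [0.022, 1.5, -0.052]
ft_force: [0.1, -0.2, -2.6]
finger_gap: 0.045
finger_force: 61.6
spring [0.5841 0.1542 0.1214] origin z 0.0857 z_t [ 0.995 -0.074  0.071] y_t [0.074 0.997 0.002] F [ 0.1 -0.2 -2.6] T [ 0.09  0.9  -0.03] gap 0.045
```

```bash
python3 -m jog '[{"dx":0.05,"dy":0,"dz":0,"wx":0,"wy":0,"wz":0,"fingers":3},{"dx":0.05,"dy":0,"dz":-0.01,"wx":0,"wy":0,"wz":0,"fingers":3},{"dx":0.05,"dy":0,"dz":0,"wx":0,"wy":0,"wz":0,"fingers":3},{"dx":0.05,"dy":0,"dz":-0.01,"wx":0,"wy":0,"wz":0,"fingers":3},{"dx":0.05,"dy":0,"dz":0,"wx":0,"wy":0,"wz":0,"fingers":3},{"dx":0.05,"dy":0,"dz":0,"wx":0,"wy":0,"wz":0,"fingers":3},{"dx":0,"dy":0,"dz":0,"wx":0,"wy":0,"wz":0,"fingers":3},{"dx":0,"dy":0,"dz":0,"wx":0,"wy":0,"wz":0,"fingers":3},{"dx":0,"dy":0,"dz":0,"wx":0,"wy":0,"wz":0,"fingers":3},{"dx":0,"dy":0,"dz":0,"wx":0,"wy":0,"wz":0,"fingers":3}]';python3 st.py
```

```text
clock: 20.6
ee_pos: [0.6021, 0.1528, 0.1197]
tool_rot: [0.023, 1.5, -0.052]
ft_force: [0.1, 1.1, -2.8]
finger_gap: 0.0449
finger_force: 61.6
spring [0.5841 0.1542 0.1184] origin z 0.0827 z_t [ 0.995 -0.074  0.071] y_t [0.074 0.997 0.002] F [ 0.1  1.1 -2.8] T [0.08 0.9  0.03] gap 0.0449
```

```bash
python3 -m jog '[{"dx":0.05,"dy":0,"dz":0,"wx":0,"wy":0,"wz":0,"fingers":3},{"dx":0.05,"dy":0,"dz":-0.01,"wx":0,"wy":0,"wz":0,"fingers":3},{"dx":0.05,"dy":0,"dz":0,"wx":0,"wy":0,"wz":0,"fingers":3},{"dx":0.05,"dy":0,"dz":-0.01,"wx":0,"wy":0,"wz":0,"fingers":3},{"dx":0,"dy":0,"dz":0,"wx":0,"wy":0,"wz":0,"fingers":3},{"dx":0,"dy":0,"dz":0,"wx":0,"wy":0,"wz":0,"fingers":3},{"dx":0,"dy":0,"dz":0,"wx":0,"wy":0,"wz":0,"fingers":3},{"dx":0,"dy":0,"dz":0,"wx":0,"wy":0,"wz":0,"fingers":3},{"dx":0,"dy":0,"dz":0,"wx":0,"wy":0,"wz":0,"fingers":3},{"dx":0,"dy":0,"dz":0,"wx":0,"wy":0,"wz":0,"fingers":3}]';python3 st.py
```

```text
clock: 21.6
ee_pos: [0.6021, 0.1528, 0.1181]
tool_rot: [0.025, 1.499, -0.05]
ft_force: [0.3, -1.3, -0.2]
finger_gap: 0.0451
finger_force: 61.5
spring [0.5841 0.1542 0.1168] origin z 0.0811 z_t [ 0.995 -0.074  0.072] y_t [0.074 0.997 0.002] F [ 0.3 -1.3 -0.2] T [ 0.04  0.32 -0.1 ] gap 0.0451
```

```bash
python3 -m jog '[{"dx":0.05,"dy":0,"dz":0,"wx":0,"wy":0,"wz":0,"fingers":3},{"dx":0.05,"dy":0,"dz":-0.01,"wx":0,"wy":0,"wz":0,"fingers":3},{"dx":0,"dy":0,"dz":0,"wx":0,"wy":0,"wz":0,"fingers":3},{"dx":0,"dy":0,"dz":0,"wx":0,"wy":0,"wz":0,"fingers":3},{"dx":0,"dy":0,"dz":0,"wx":0,"wy":0,"wz":0,"fingers":3},{"dx":0,"dy":0,"dz":0,"wx":0,"wy":0,"wz":0,"fingers":3},{"dx":0,"dy":0,"dz":0,"wx":0,"wy":0,"wz":0,"fingers":3},{"dx":0,"dy":0,"dz":0,"wx":0,"wy":0,"wz":0,"fingers":3},{"dx":0,"dy":0,"dz":0,"wx":0,"wy":0,"wz":0,"fingers":3},{"dx":0,"dy":0,"dz":0,"wx":0,"wy":0,"wz":0,"fingers":3}]';python3 st.py
```

```text
clock: 22.6
ee_pos: [0.6022, 0.1528, 0.118]
tool_rot: [0.03, 1.496, -0.045]
ft_force: [-0.9, -0.8, 4.6]
finger_gap: 0.045
finger_force: 61.4
spring [0.5842 0.1541 0.1167] origin z 0.081 z_t [ 0.994 -0.075  0.075] y_t [0.075 0.997 0.002] F [-0.9 -0.8  4.6] T [ 0.15 -0.25 -0.18] gap 0.045
```

```bash
python3 -m jog '[{"dx":0.05,"dy":-0.04,"dz":0,"wx":0.02,"wy":0,"wz":0,"fingers":3},{"dx":0,"dy":-0.03,"dz":0,"wx":0.02,"wy":0,"wz":0,"fingers":3},{"dx":0,"dy":-0.04,"dz":0,"wx":0.02,"wy":0,"wz":0,"fingers":3},{"dx":0,"dy":0,"dz":0,"wx":0,"wy":0,"wz":0,"fingers":3},{"dx":0,"dy":0,"dz":0,"wx":0,"wy":0,"wz":0,"fingers":3},{"dx":0,"dy":0,"dz":0,"wx":0,"wy":0,"wz":0,"fingers":3},{"dx":0,"dy":0,"dz":0,"wx":0,"wy":0,"wz":0,"fingers":3},{"dx":0,"dy":0,"dz":0,"wx":0,"wy":0,"wz":0,"fingers":3},{"dx":0,"dy":0,"dz":0,"wx":0,"wy":0,"wz":0,"fingers":3},{"dx":0,"dy":0,"dz":0,"wx":0,"wy":0,"wz":0,"fingers":3}]';python3 st.py
python3 -m jog '[{"dx":0,"dy":0.04,"dz":0,"wx":-0.02,"wy":0,"wz":0,"fingers":3},{"dx":0,"dy":0.03,"dz":0,"wx":-0.02,"wy":0,"wz":0,"fingers":3},{"dx":0,"dy":0.04,"dz":0,"wx":-0.02,"wy":0,"wz":0,"fingers":3},{"dx":0,"dy":0.04,"dz":0,"wx":-0.02,"wy":0,"wz":0,"fingers":3},{"dx":0,"dy":0.03,"dz":0,"wx":-0.02,"wy":0,"wz":0,"fingers":3},{"dx":0,"dy":0.04,"dz":0,"wx":-0.02,"wy":0,"wz":0,"fingers":3},{"dx":0,"dy":0,"dz":0,"wx":0,"wy":0,"wz":0,"fingers":3},{"dx":0,"dy":0,"dz":0,"wx":0,"wy":0,"wz":0,"fingers":3},{"dx":0,"dy":0,"dz":0,"wx":0,"wy":0,"wz":0,"fingers":3},{"dx":0,"dy":0,"dz":0,"wx":0,"wy":0,"wz":0,"fingers":3}]';python3 st.py
```

```text
clock: 23.6
ee_pos: [0.602, 0.152, 0.1179]
tool_rot: [0.088, 1.495, -0.046]
ft_force: [-3.0, -0.8, 6.6]
finger_gap: 0.0451
finger_force: 61.4
spring [0.5841 0.1544 0.1165] origin z 0.0808 z_t [ 0.988 -0.134  0.075] y_t [0.133 0.991 0.007] F [-3.  -0.8  6.6] T [ 0.04 -0.39 -0.11] gap 0.0451
clock: 24.6
ee_pos: [0.6033, 0.1549, 0.1182]
tool_rot: [-0.014, 1.494, -0.027]
ft_force: [1.5, 0.5, 5.3]
finger_gap: 0.0447
finger_force: 61.0
spring [0.5852 0.1552 0.1168] origin z 0.0811 z_t [ 0.997 -0.013  0.076] y_t [ 0.013  1.    -0.001] F [1.5 0.5 5.3] T [ 0.11 -0.28  0.08] gap 0.0447
```

```bash
python3 -m jog '[{"dx":-0.05,"dy":-0.04,"dz":0,"wx":0.02,"wy":0,"wz":0,"fingers":3},{"dx":-0.05,"dy":-0.05,"dz":0,"wx":0.03,"wy":0,"wz":0,"fingers":3},{"dx":0,"dy":0,"dz":0,"wx":0,"wy":0,"wz":0,"fingers":3},{"dx":0,"dy":0,"dz":0,"wx":0,"wy":0,"wz":0,"fingers":3},{"dx":0,"dy":0,"dz":0,"wx":0,"wy":0,"wz":0,"fingers":4.4},{"dx":0,"dy":0,"dz":0,"wx":0,"wy":0,"wz":0,"fingers":4.8},{"dx":0,"dy":0,"dz":0,"wx":0,"wy":0,"wz":0,"fingers":5.2},{"dx":0,"dy":0,"dz":0,"wx":0,"wy":0,"wz":0,"fingers":6},{"dx":0,"dy":0,"dz":0,"wx":0,"wy":0,"wz":0,"fingers":7},{"dx":0,"dy":0,"dz":0,"wx":0,"wy":0,"wz":0,"fingers":7.5}]';python3 st.py
python3 - <<'E'
from h import *
f=grab_frame("side");t=grab_frame("top"); np.savez("pics/en_s.npz",**f)
Q=pts(f,yel(f),(.584,.1545),.05,.07,.21);print([np.round(v,4) for v in cyl(Q,.024,(.584,.1545),.13)],np.percentile(Q[:,2],[1,99]).round(4))
Q=pts(t,yel(t),(.584,.1545),.05,.07,.21);print(np.percentile(Q[:,2],[1,99]).round(4))
cv2.imwrite("pics/rel.png",cv2.resize(f["color"][235:325,250:370],(800,600),interpolation=cv2.INTER_CUBIC))
E
```

```text
clock: 25.6
ee_pos: [0.6018, 0.1528, 0.1166]
tool_rot: [0.006, 1.501, -0.059]
ft_force: [0.4, -1.0, -0.6]
finger_gap: 0.0749
finger_force: 0.0
spring [0.5837 0.154  0.1153] origin z 0.0796 z_t [ 0.996 -0.064  0.07 ] y_t [0.064 0.998 0.   ] F [ 0.4 -1.  -0.6] T [0.02 0.44 0.02] gap 0.0749
[array([ 0.5835,  0.1519, -0.0083,  0.0327]), np.float64(0.0018)] [0.0935 0.1833]
[0.0962 0.1875]
```

View pics/rel.png

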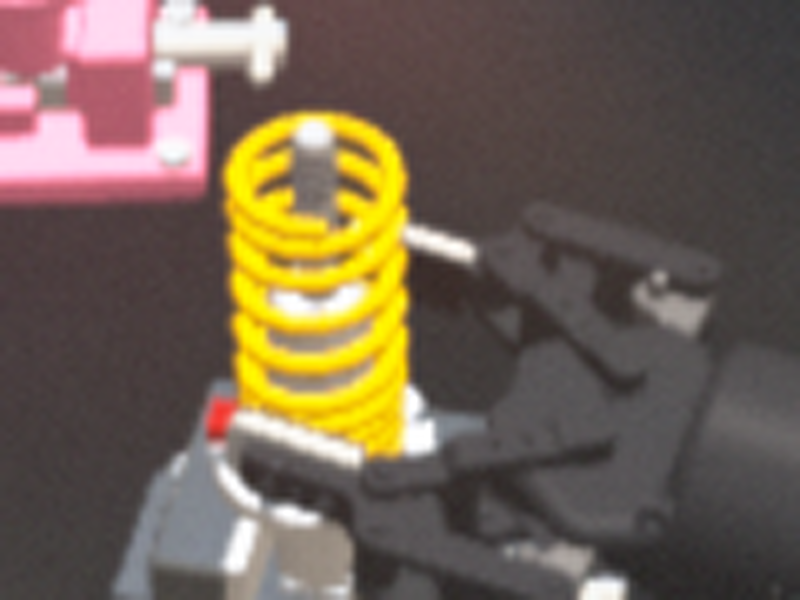

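The fingers are open and the spring stands upright around the rod (310,135), with the red stop at (220,418) beside its base. I back off and check the seating.

```bash
python3 -m jog '[{"dx":0,"dy":0,"dz":-0.5,"wx":0,"wy":0,"wz":0,"fingers":8.5},{"dx":0,"dy":0,"dz":-1,"wx":0,"wy":0,"wz":0,"fingers":8.5},{"dx":-0.15,"dy":0,"dz":-1.5,"wx":0,"wy":0,"wz":0,"fingers":8.5},{"dx":-0.15,"dy":0,"dz":-1.5,"wx":0,"wy":0,"wz":0,"fingers":8.5},{"dx":-0.15,"dy":0,"dz":-1.5,"wx":0,"wy":0,"wz":0,"fingers":8.5},{"dx":-0.15,"dy":0,"dz":-1.5,"wx":0,"wy":0,"wz":0,"fingers":8.5},{"dx":-0.15,"dy":0,"dz":-1,"wx":0,"wy":0,"wz":0,"fingers":8.5},{"dx":-0.15,"dy":0,"dz":-1,"wx":0,"wy":0,"wz":0,"fingers":8.5},{"dx":0,"dy":0,"dz":0,"wx":0,"wy":0,"wz":0,"fingers":8.5},{"dx":0,"dy":0,"dz":0,"wx":0,"wy":0,"wz":0,"fingers":8.5}]';python3 st.py
python3 - <<'E'
from h import *
f=grab_frame("side");t=grab_frame("top")
for q in(f,t):
    Q=pts(q,yel(q),(.584,.1545),.05,.06,.21);print([np.round(v,4) for v in cyl(Q,.024,(.584,.1545),.13)],np.percentile(Q[:,2],[1,99]).round(4))
cv2.imwrite("pics/fin.png",cv2.resize(f["color"][265:325,260:340],(800,600),interpolation=cv2.INTER_CUBIC))
for r in(.080,.0815,.086):
  print(r,[((proj(f,[*(np.array([.5835,.1542])+.021*np.array([np.cos(np.radians(a)),np.sin(np.radians(a))])),r+.003])-[260,265])*10).round(0).tolist() for a in(35,60,90,120)])
E
```

```text
clock: 26.7
ee_pos: [0.5067, 0.1596, 0.1194]
tool_rot: [0.014, 1.5, -0.05]
ft_force: [0.3, -0.2, 0.7]
finger_gap: 0.0851
finger_force: 0.0
spring [0.4887 0.1607 0.1181] origin z 0.0824 z_t [ 0.995 -0.063  0.071] y_t [0.063 0.998 0.001] F [ 0.3 -0.2  0.7] T [ 0.04  0.49 -0.02] gap 0.0851
[array([ 0.5835,  0.1523, -0.0082,  0.0153]), np.float64(0.0014)] [0.0853 0.1832]
[array([ 0.5839,  0.1545, -0.0418, -0.0221]), np.float64(0.0028)] [0.0947 0.188 ]
0.08 [[269.0, 365.0], [292.0, 396.0], [340.0, 419.0], [398.0, 421.0]]
0.0815 [[269.0, 359.0], [291.0, 390.0], [340.0, 413.0], [398.0, 415.0]]
0.086 [[268.0, 342.0], [291.0, 373.0], [339.0, 397.0], [398.0, 398.0]]
```

View pics/fin.png

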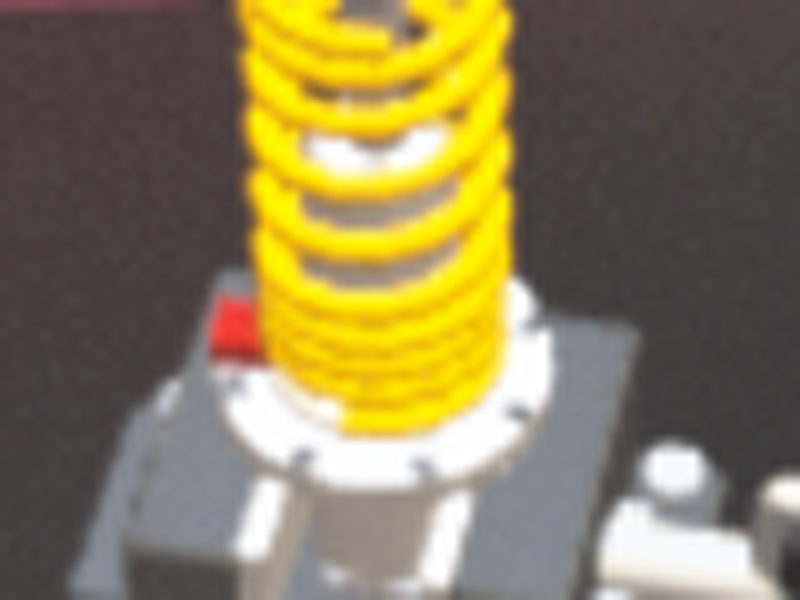

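The coil end lies on the white ring all along the visible front (bottom edge at (385,435)), with the white tip just beside the stop at (240,330). One last numeric check for lean.

```bash
python3 - <<'E'
from h import *
f=grab_frame("side"); m=yel(f); m[:,:275]=0; m[:,325:]=0; m[:225]=0; m[325:]=0
for z in(.175,.165,.15,.135,.12,.105,.095):
    p=proj(f,[.5833,.1541,z]); v=int(round(p[1])); u=np.nonzero(m[v-2:v+3].any(0))[0]; print(z,"axis u",p[0].round(1),"mid",(u.min()+u.max())/2,u.max()-u.min())
v,u=np.nonzero(m); print("top row",v.min(),"bottom row",v.max(),"expected top",min(proj(f,[.5833+.021*np.cos(a),.1541+.021*np.sin(a),.182])[1] for a in np.arange(0,6.3,.1)),"bottom",max(proj(f,[.5833+.024*np.cos(a),.1541+.024*np.sin(a),.082])[1] for a in np.arange(0,6.3,.1)))
E
```

```text
0.175 axis u 296.7 mid 297.0 26
0.165 axis u 296.8 mid 297.0 26
0.15 axis u 297.0 mid 297.0 26
0.135 axis u 297.2 mid 297.5 25
0.12 axis u 297.4 mid 297.5 25
0.105 axis u 297.6 mid 297.5 25
0.095 axis u 297.7 mid 298.0 24
top row 252 bottom row 308 expected top 251.9784496307858 bottom 308.8220111380901
```

Upright and at full depth: top and bottom rows match those expected for a seated spring.

```bash
python3 -c "
from plant import sign_off
print(sign_off())"
```

```text
the job is handed in; nothing more can be done
None
```

The spring is turned over, threaded close-wound end down onto the damper, released and handed in: the last side-camera check showed it upright and at seated height within about 2 mm, with the red stop beside its white tip, but sign-off returned no verdict.

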